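# Clamp the sample holder and feed the slide four clicks to the detector

## Robot

A 6-joint arm with a two-finger parallel gripper is mounted at the origin on the work surface. World frame = base frame: x ahead of the robot, y to its left, z up, the work surface at z = 0. Lengths are in m, angles in degrees, forces in N, time in s.
With the tool pointing down it reaches from about 0.4 to 0.825 m from the base axis. Payload 7 kg.
Tool frame: the origin (TCP) lies between the finger pads; the fingertips stand 19 mm ahead of it and the grasp point (between the pads) is the TCP; x points along the fingers, y is the direction in which the jaws open and shut, and the axes are right-handed (so a half turn about x gives the same grasp; the last joint's range is limited). The gripper opens to 88 mm and grips with 3 to 60 N. Pads are 19 mm wide; open, the fingers measure 130 mm over their backs; the gripper's body (78 mm by 193 mm) begins 47 mm behind the grasp point.
Start: joints at [88.069, 20.546, 0.682, 0, -70.136, -16.507], TCP at [0.213, 0.64, 0.246] pointing down, gripper open.
Joint ranges: [-176.03, 176.03], [-82.01, 121.73], [-58.28, 71.71], [-173.87, 95.51], [-174.79, -0.11], [-173.66, 173.66]. Speed limits (degrees/s): [136.94, 136.94, 172.46, 180, 180, 180].

## Interface

Orientations are given as [roll, pitch, yaw] about the fixed x, y, z axes, in that order (R = Rz(yaw) Ry(pitch) Rx(roll)).
In Python, from plant import r gives the robot as it stands.
- The arm moves only by the tool send_rows, never from a script. Its argument "plan" is a list of rows, each a list of 2 entries, a list of its own where there are three numbers: the shift along the tool's x, y, z scaled (see below), then the turn, a rotation vector about the tool's x, y, z scaled (see below). A call has exactly 5 rows; each row is the pose to reach, as a shift and turn from the pose measured when the call began, along the tool's axes at that moment; what a row does not reach only later rows make up. The controller multiplies each number of a shift by 0.15 m and each number of a turn by pi/4 rad. A row lasts 1/10 s, in which the tool goes at most 50 mm and 8.59 degrees, less where a joint would pass 70% of its speed; a pose out of reach is approached as far as the arm can. A call with a number of a shift or a turn outside -1 to 1 is refused whole. A call with a gripper value outside its range is refused whole. "jaw" is the opening, from -1 (shut) to 1 (fully open), so that 0 is half open, set as the call begins (left out, the last holds). The fingers move at their own pace and stop on an object; "force" is the grip in N (left out, the last holds). Time passes only in rows, so rows that repeat a pose let the fingers close, or fill a call up. It gives the time, the measured TCP pose, the force and the opening at its end, in the units of the state.
- r.get_state(): the state, without advancing time (a new reading comes with each control period).
- r.capture(name): name is "side" or "top"; returns a dict with "color" (480x640x3 uint8, red, green, blue), "range_z" (480x640 float32, m along the optical axis (not along the pixel's ray), 0 where there is no reading), "mtx" (3x3 intrinsics, pixels), "k1" (the pictures are not rectified: a ray, as slopes to the right and down, at radius r is drawn at 1 + k1 r^2 times it, then the intrinsics apply), "pose" (4x4, takes a point from camera to world coordinates). Camera axes: x right, y down, z forward; pixel columns grow to the right and rows downward; lengths in m; the calibration is good to about 2 mm. A picture is of the moment at which its call begins.
- r.close_job(): hands the job in, once; it reports no verdict.
Trained networks look in a picture, given as the dict that the camera call returned (one of the last four; its "shot" number tells which), for a name from the list of things; names that differ only in an ending like _2 or _b are one class to them, and where a whole thing is asked for, a point or a joint stands for the part that bears it (a point fixed in the world has none). Each returns a list of dicts, best first, with "score" (0 to 1); they miss things now and then, are a little off and sometimes report something else, mostly with a low value. They report only what shows in the picture. A call takes as long as a camera call. They do not tell look-alikes from the thing itself.
- r.find_in(picture, target): "uv" ([column, row] in pixels, amid what is visible of it).
- r.trace(picture, target): "mask" (480x640 bool, what is visible of it) and "uv" ([column, row] in pixels, amid what is visible of it).
The state is a dict: "time_s": time; "joints": joint angles; "qd": joint speeds; "joint_torque": joint torques, N m; "tcp_pos": TCP position; "eef_rot": TCP orientation; "contact_force": force on the tool from outside, world axes, zero at the start; "moment": the same for the moment, N m; "gripper_width": finger opening in m.
Only numpy, scipy, OpenCV 4.12 (cv2) and the standard library are available. Lean on these libraries where they do the work, as an engineer would, in place of code of your own. Each camera call takes 0.05 s, during which the arm holds its last target. There are 200 camera calls.

## Task

First lock the sample holder down in its nest on the slide: swing the red toggle-clamp handle up and over centre, onto its stop. Then feed the slide towards the detector with the black-knobbed ratchet lever, exactly four clicks felt by touch and never a fifth. The lever springs back if it is let go, so keep hold of it well down in the fourth click and finish while holding it there, the clamp still locked; leave the loose things lying about where they are.

Things in the scene. Friction and masses are not known exactly. Their poses are not given: they have to be found in the camera images.
- slide_stage: Lever-feed slide: dark base plate 182 x 330 x 12 mm, fixed to the table; carriage on two rails; white detector box with steel nose at one end. Origin on the table under the carriage's middle at the start; y axis along the feed, from clamp to detector; z up; lever on the -x side. Higher than 110 mm: only the detector (y over 118 mm, 148 high), clamp and upright sample frame (134 high, y 40 to 52).
- clamp_grip (a point): Middle of the red handle of the toggle clamp on the carriage: 18 mm wide (along stage x), 14 thick, red part 74 long (37 either side). Open, it lies back towards stage -y, 67 degrees from upright, this point at stage (0, -118, 104) mm. It closes in the stage's y-z plane, up and towards +y; locked it leans 13 degrees past upright towards +y, this point at stage (0, -25, 168) mm.
- clamp_handle (a joint): Angle of the red handle to the clamp arm, rad: 0 open, 0.69 dead centre, 0.78 locked on its stop, where it stays by itself. The handle turns about a pin 85 mm from the grip point along the handle; the pin rises meanwhile, mostly early, from stage (y, z) = (-39, 71) to (-44, 85) mm. It takes a few N at the grip, most (up to 10 N) when the pad bears on the holder, from 25 degrees before dead centre.
- clamp_arm: Steel arm of the toggle clamp with a black rubber pad (15 mm across) under its front end; the pad comes down on the middle of the holder's foot. Origin at the arm's pivot on the carriage.
- sample_holder: Sample holder (about 250 g) already standing in its nest on the carriage: aluminium foot 56 x 60 x 14 mm, at its +y end an upright frame 72 wide, 12 thick, with a white ring, 89 mm high in all. Origin at the centre of the foot's underside, z up; 45 mm above the table when seated.
- feed_lever: Ratchet feed lever, swings level; its pinion drives the carriage (20 mm per rad). Origin on its pivot axis 46 mm above the table; x along the lever to the knob, z up. From its rest stop it is fed counter-clockwise seen from above, through up to 1.85 rad. A return spring always pulls it back, with 8 N at the knob on average: the clicks swing this between about 4 and 13 N.
- feed_knob (a point): Middle of the black upright knob at the lever's end: 21 mm across, 54 mm tall (55 to 109 mm above the table); this point is 85 mm above the table, 105 mm from the pivot axis. The knob revolves freely on its pin, so it can be pinched from above and led round without turning the gripper.
- index_plate: Brass plate under the lever with six steel teeth 15 degrees (27 mm of knob travel) apart, one click each; the lever's spring roller rides over them. Origin on the pivot axis, 31 mm up. Set differently each time: tooth one is 10 to 24 degrees from the lever's rest. Over a tooth the push eases steadily to its least; at the bottom of the gap, 7.5 degrees (14 mm) after the tooth, it jumps up again.
- spare_holder: Second sample holder with an orange ring, loose, not used. Same size; origin under its foot.
- hex_driver: Blue-handled driver 190 mm long lying loose. Origin under its middle.
- post_collar: Dark steel post collar, 32 mm across, 14 mm high, loose on the base plate. Origin under its middle.
- lens_cap: Black lens cap, 44 mm across, 10 mm high, loose. Origin under its middle.
- screw_jar: Small closed glass jar, 42 mm across, 55 mm high, loose. Origin under its middle.
- spanner: Steel spanner 150 mm long lying loose. Origin under its middle.
- lens_mount: Small lens in a black square mount on a post and foot 50 x 50 mm, 98 mm high, loose. Origin under its foot.
There are look-alikes about, which are no part of the job. Leave any green or pink look-alike of the sample_holder alone.

How it is judged:
By the outcome, as a careful person would: the job done as asked, in the order asked, and still so for the second after the job is handed in, while the arm keeps its last pose, push and grip.
It also fails if it takes over 72 s, if anything falls off the work surface, if the arm or the gripper's body presses on something with over 40 N, if the wrist force passes 120 N, or if a joint passes its speed limit or range.

## Working session

There is one attempt and no reset: what is moved stays moved. The work goes in short steps, Python scripts to look and compute and a tool call to move; the robot and the scene stay as the last step left them, time stands still between calls to the robot, and variables do not carry over. Pictures are saved under pics/ and viewed, about 8 in all and at most 12, crops included, and the job is handed in when it is done.

Besides the shell and the picture viewer there is one more tool, called after ">>>" by a JSON object that holds its "api" and its "payload", one argument or row to a line. send_rows: Moves the arm, as the interface text tells. Its arguments: {"type":"object","properties":{"plan":{"type":"array"},"jaw":{"type":"number"},"force":{"type":"number"}},"required":["plan"]}

```bash
mkdir -p pics; ls
cat > h.py <<'E'
import numpy as np, cv2
from plant import r
from scipy.spatial.transform import Rotation as R
def pt(c,u,v,z=None):
    "world point of pixel; depth from range_z median, or z plane given"
    K=c["mtx"]; a=np.array([(u-K[0,2])/K[0,0],(v-K[1,2])/K[1,1]]); s=a.copy()
    for _ in range(10): s=a/(1+c["k1"]*(s@s))
    P=c["pose"]
    if z is None:
        w=c["range_z"][int(v)-1:int(v)+2,int(u)-1:int(u)+2]; w=w[w>0]
        if len(w)==0: return None
        d=np.median(w)
    else: d=(z-P[2,3])/(P[:3,:3]@np.r_[s,1])[2]
    return P[:3,:3]@(np.r_[s,1]*d)+P[:3,3]
def cloud(c,m):
    v,u=np.nonzero(m&(c["range_z"]>0)); K=c["mtx"]
    a=np.c_[(u-K[0,2])/K[0,0],(v-K[1,2])/K[1,1]]; s=a.copy()
    for _ in range(10): s=a/(1+c["k1"]*(s**2).sum(1,keepdims=True))
    d=c["range_z"][v,u][:,None]; P=c["pose"]
    return (np.c_[s,np.ones(len(s))]*d)@P[:3,:3].T+P[:3,3]
def save(c,n,box=None,k=1):
    im=c["color"][:,:,::-1]
    if box: x0,y0,x1,y1=box; im=im[y0:y1,x0:x1]
    cv2.imwrite("pics/"+n,cv2.resize(im,None,fx=k,fy=k))
E
python3 - <<'E'
from h import *
np.set_printoptions(precision=3,suppress=True)
print(r.get_state())
for n in("top","side"):
    c=r.capture(n); save(c,n+"0.png"); print(n,c["pose"],c["mtx"],c["k1"])
    for t in("slide_stage","clamp_grip","clamp_arm","sample_holder","feed_lever","feed_knob","index_plate"):
        for d in r.trace(c,t)[:4]:
            p=cloud(c,d["mask"]); print(t,round(d["score"],2),d["uv"],len(p),np.median(p,0) if len(p) else "")
E
```

```text
pics
{'time_s': 0.0, 'joints': array([ 88.07 ,  20.591,   0.634,  -0.022, -70.135, -16.505]), 'qd': array([ 0.043,  0.101,  0.086,  0.04 ,  0.045, -0.017]), 'joint_torque': array([ -0.001, -58.271,  29.305,   6.997,   0.007,  -0.   ]), 'tcp_pos': array([0.213, 0.64 , 0.245]), 'eef_rot': array([  94.096,   89.906, -104.347]), 'contact_force': array([0.392, 0.21 , 0.412]), 'moment': array([-0.042,  0.005,  0.036]), 'gripper_width': 0.08742380188243944}
top [[-0.024 -0.994  0.108  0.469]
 [-0.999  0.027  0.028  0.005]
 [-0.031 -0.107 -0.994  1.193]
 [ 0.     0.     0.     1.   ]] [[448.283   0.    329.452]
 [  0.    448.283 240.249]
 [  0.      0.      1.   ]] -0.10302459429266925
slide_stage 0.73 [315.5, 235.6] 8564 [0.611 0.067 0.015]
slide_stage 0.34 [426.2, 253.2] 320 [ 0.559 -0.216  0.022]
clamp_grip 0.82 [385.0, 225.6] 305 [ 0.619 -0.104  0.097]
clamp_arm 0.58 [372.2, 224.4] 502 [ 0.622 -0.074  0.097]
sample_holder 0.85 [268.1, 319.4] 605 [0.4   0.206 0.014]
sample_holder 0.84 [336.9, 326.1] 580 [0.371 0.017 0.014]
sample_holder 0.73 [333.3, 226.8] 555 [0.626 0.029 0.06 ]
sample_h
[... 495 characters left out ...]
8 0.014 0.032]
clamp_grip 0.63 [356.6, 271.9] 287 [ 0.619 -0.112  0.1  ]
clamp_grip 0.42 [407.0, 444.6] 690 [ 0.59  -0.446  0.007]
clamp_arm 0.97 [351.4, 268.4] 396 [ 0.622 -0.082  0.101]
clamp_arm 0.61 [356.4, 275.8] 291 [ 0.619 -0.112  0.1  ]
sample_holder 0.73 [226.5, 221.2] 773 [0.414 0.198 0.017]
sample_holder 0.66 [233.3, 276.2] 1372 [0.375 0.021 0.023]
sample_holder 0.6 [337.7, 226.6] 1025 [0.629 0.033 0.091]
feed_lever 0.8 [300.7, 246.8] 423 [0.546 0.039 0.055]
feed_knob 0.96 [297.1, 247.0] 525 [0.545 0.042 0.055]
feed_knob 0.49 [307.5, 263.2] 453 [ 0.543 -0.016  0.038]
feed_knob 0.28 [405.1, 445.1] 699 [ 0.59  -0.446  0.007]
index_plate 0.78 [307.7, 265.1] 439 [ 0.545 -0.016  0.039]
```

View pics/top0.png

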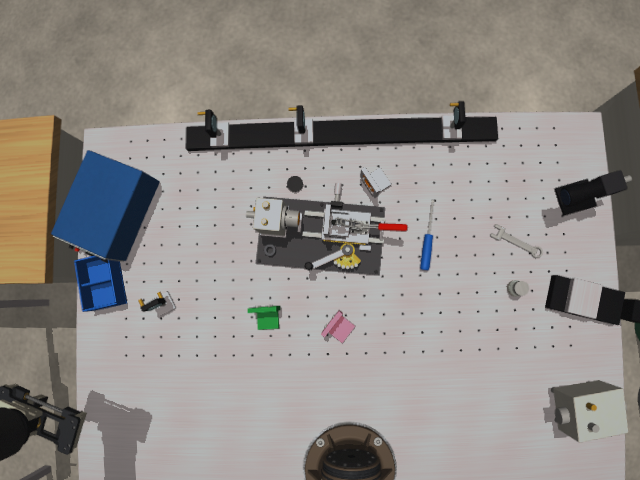

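View pics/side0.png

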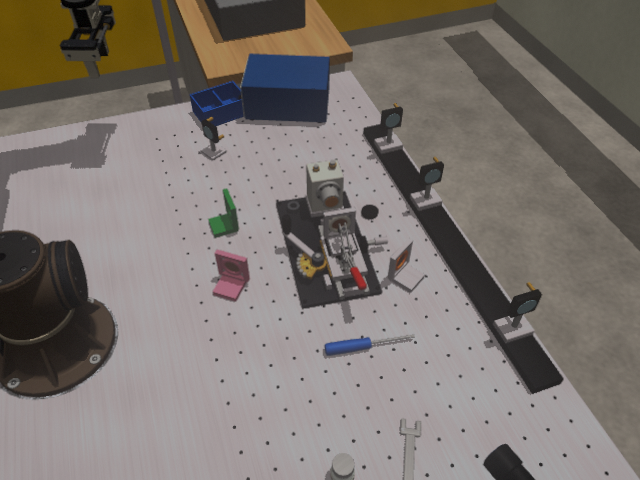

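Run:
```python
from h import *
np.set_printoptions(precision=4,suppress=True)
for n,box in(("top",(240,170,440,290)),("side",(260,150,430,310))):
    c=r.capture(n); save(c,n+"1.png",box,4 if n=="top" else 3.5)
    p=cloud(c,np.ones((480,640),bool)); m=r.trace(c,"slide_stage")[0]["mask"]; q=cloud(c,m)
    q=q[(abs(q[:,2]-.012)<.006)]
    rc=cv2.minAreaRect((q[:,:2]*1000).astype(np.float32)); print(n,"plate",rc,np.median(q[:,2]))
    hsv=cv2.cvtColor(c["color"],cv2.COLOR_RGB2HSV)
    red=((hsv[...,0]<6)|(hsv[...,0]>174))&(hsv[...,1]>170)&(hsv[...,2]>90); x=np.zeros_like(red);x[box[1]:box[3],box[0]:box[2]]=1
    q=cloud(c,red&x); q=q[(q[:,2]>.06)&(q[:,2]<.16)]
    print("red",len(q),q.mean(0),np.linalg.svd(q-q.mean(0),full_matrices=False)[2][0],np.ptp((q-q.mean(0))@np.linalg.svd(q-q.mean(0),full_matrices=False)[2][0]))
    q=p[(p[:,0]>.46)&(p[:,0]<.56)&(p[:,1]>.05)&(p[:,1]<.16)&(p[:,2]>.07)&(p[:,2]<.125)]
    print("knob",len(q),q.mean(0) if len(q) else "",q.min(0),q.max(0))
```

```text
top plate ((454.8663330078125, -440.45831298828125), (45.010841369628906, 24.64044189453125), 4.823400974273682) 0.012816736156527342
red 173 [ 0.6168 -0.1195  0.1032] [-0.1014 -0.9333  0.3446] 0.07041641920980599
knob 58 [0.5257 0.0877 0.1042] [0.5161 0.0793 0.0884] [0.5356 0.0965 0.1093]
side plate ((614.1499633789062, 59.603004455566406), (335.2678527832031, 183.00015258789062), 83.12265014648438) 0.011494309058727059
red 110 [ 0.6172 -0.123   0.1048] [-0.105  -0.9344  0.3405] 0.06996180237441876
knob 130 [0.5265 0.0815 0.0937] [0.5176 0.0731 0.07  ] [0.5386 0.095  0.1127]
```

View pics/top1.png

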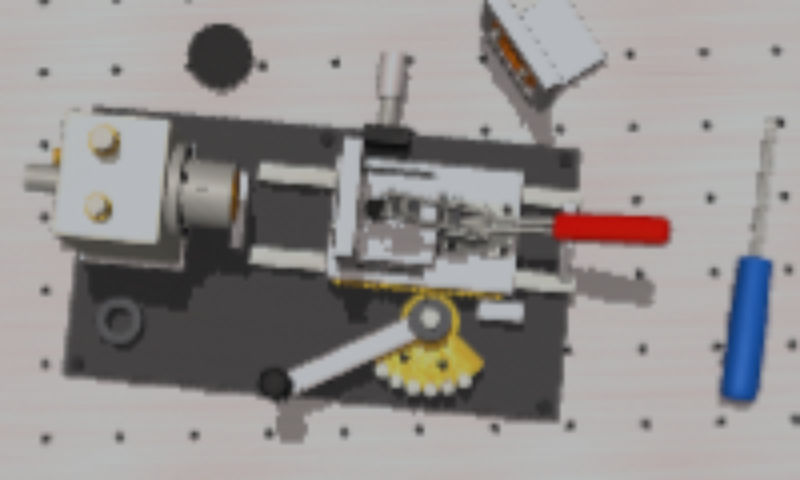

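View pics/side1.png

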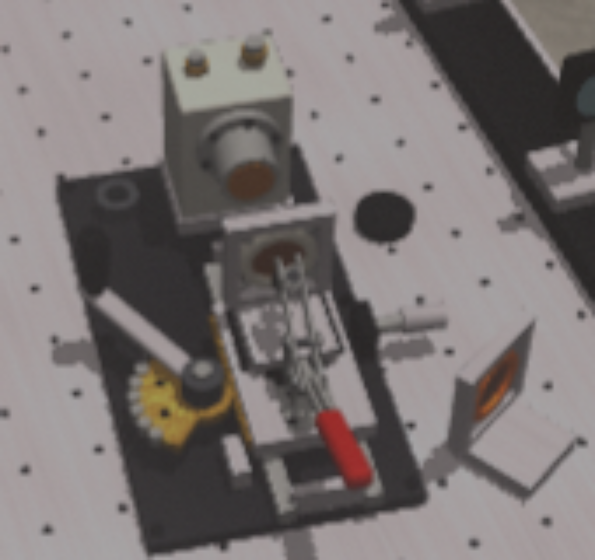

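Handle candidates: red toggle handle (crop 610,229 → full ≈ 392,227), the blue driver handle (427,250) and nothing else red; knob: black lever end (309,266), versus the lens cap (295,184) and collar (270,250). I choose the red handle and the upright black knob at the lever's end; both crops agree.

```bash
cat >> h.py <<'E'
YAW=np.radians(-6.6)
SX=np.array([np.cos(YAW),np.sin(YAW),0]); SY=np.array([-np.sin(YAW),np.cos(YAW),0]); Z=np.array([0,0,1.])
G=np.array([.617,-.121,.104]); O=G+.118*SY; O[2]=0
def st(x,y,z): return O+SX*x+SY*y+Z*z
def ori(th,rot=0,flip=False):
    "tool x in stage y-z plane, th deg from down towards +y; jaws along stage x turned by rot about z"
    t=np.radians(th); x=np.sin(t)*SY-np.cos(t)*Z; y=SX*(-1 if flip else 1)
    return R.from_rotvec([0,0,np.radians(rot)])*R.from_matrix(np.c_[x,y,np.cross(x,y)])
def now():
    s=r.get_state(); return s,s["tcp_pos"],R.from_euler("xyz",s["eef_rot"],degrees=True)
def need(p,q):
    s,p0,q0=now(); d=q0.inv().apply(p-p0)/.15; w=(q0.inv()*q).as_rotvec()/(np.pi/4)
    print("shift",d.round(3),"turn",w.round(3))
E
python3 - <<'E'
from h import *
np.set_printoptions(precision=3,suppress=True)
s,p,q=now(); print(q.as_matrix()); print("O",O)
for f in(0,1):
    need(st(0,-.2,.3),ori(0,0,f)); need(st(0,-.2,.3),ori(50,0,f))
c=r.capture("top")
print("pivot",pt(c,347.5,249.5), pt(c,347.5,249.5,.062))
E
```

```text
[[-0.    -0.316 -0.949]
 [ 0.    -0.949  0.316]
 [-1.    -0.     0.   ]]
O [ 0.631 -0.004  0.   ]
shift [-0.363  4.499 -4.27 ] turn [-2.263  0.     0.   ]
shift [-0.363  4.499 -4.27 ] turn [-2.101  0.796 -0.98 ]
shift [-0.363  4.499 -4.27 ] turn [ 1.737  0.    -0.   ]
shift [-0.363  4.499 -4.27 ] turn [ 1.618 -0.929 -0.755]
pivot [ 0.567 -0.009  0.062] [ 0.567 -0.009  0.062]
```

>>> {"api": "send_rows", "payload": {
  "plan": [
    [[-0.1, 0.3, -0.28], [0.15, 0, 0]],
    [[-0.2, 0.6, -0.57], [0.3, 0, 0]],
    [[-0.3, 0.9, -0.85], [0.45, 0, 0]],
    [[-0.36, 1, -0.95], [0.6, 0, 0]],
    [[-0.36, 1, -0.95], [0.8, 0, 0]]
  ],
  "jaw": 1,
  "force": 40
}}

```text
time_s: 1.55
tcp_pos: [0.3027, 0.4499, 0.3021]
eef_rot: [-60.6, 89.8, 65.0]
contact_force: [-0.2, 0.8, 0.9]
gripper_width: 0.088
```

```bash
python3 -c "
from h import *
s,p,q=now();print(p,s['joints'].round(1));need(st(0,-.25,.3),ori(0,0,1))"
```

```text
[0.30273502 0.44989151 0.30210138] [ 76.8   6.  -11.1   0.  -72.8 -41.2]
shift [ 3.000e-03  1.102e+00 -4.966e+00] turn [0.937 0.003 0.003]
```

>>> {"api": "send_rows", "payload": {
  "plan": [
    [[0, 0.07, -0.33], [0.18, 0, 0]],
    [[0, 0.14, -0.66], [0.37, 0, 0]],
    [[0, 0.22, -1], [0.56, 0, 0]],
    [[0, 0.22, -1], [0.75, 0, 0]],
    [[0, 0.22, -1], [0.93, 0, 0]]
  ]
}}

```text
time_s: 2.05
tcp_pos: [0.3638, 0.3068, 0.3024]
eef_rot: [-19.1, 89.7, 64.1]
contact_force: [0.7, 0.5, -0.3]
gripper_width: 0.0879
```

```bash
python3 -c "
from h import *
s,p,q=now();print(p,s['joints'].round(1));need(st(0,-.25,.3),ori(0,0,1))"
```

```text
[0.36379516 0.30684206 0.30243286] [ 63.9  -0.8 -18.2  -0.  -72.3 -70.7]
shift [ 0.004 -2.015 -3.514] turn [-0.004  0.005  0.002]
```

>>> {"api": "send_rows", "payload": {
  "plan": [
    [[0, -0.19, -0.33], [0, 0, 0]],
    [[0, -0.38, -0.66], [0, 0, 0]],
    [[0, -0.57, -1], [0, 0, 0]],
    [[0, -0.57, -1], [0, 0, 0]],
    [[0, -0.57, -1], [0, 0, 0]]
  ]
}}

```text
time_s: 2.55
tcp_pos: [0.4316, 0.1453, 0.3022]
eef_rot: [-23.0, 89.7, 60.0]
contact_force: [0.5, -0.5, -0.3]
gripper_width: 0.0877
```

>>> {"api": "send_rows", "payload": {
  "plan": [
    [[0, -0.19, -0.33], [0, 0, 0]],
    [[0, -0.38, -0.66], [0, 0, 0]],
    [[0, -0.57, -1], [0, 0, 0]],
    [[0, -0.57, -1], [0, 0, 0]],
    [[0, -0.57, -1], [0, 0, 0]]
  ]
}}

```text
time_s: 3.05
tcp_pos: [0.499, -0.0159, 0.3013]
eef_rot: [-19.4, 89.8, 63.4]
contact_force: [-0.1, -0.2, 0.1]
gripper_width: 0.0876
```

>>> {"api": "send_rows", "payload": {
  "plan": [
    [[0, -0.19, -0.33], [0, 0, 0]],
    [[0, -0.38, -0.66], [0, 0, 0]],
    [[0, -0.57, -1], [0, 0, 0]],
    [[0, -0.57, -1], [0, 0, 0]],
    [[0, -0.57, -1], [0, 0, 0]]
  ]
}}

```text
time_s: 3.55
tcp_pos: [0.5661, -0.1769, 0.2998]
eef_rot: [1.6, 89.8, 84.4]
contact_force: [0.4, -0.2, 0.1]
gripper_width: 0.0874
```

```bash
python3 -c "
from h import *
s,p,q=now();print(p,s['joints'].round(1));need(st(0,-.27,.28),ori(40,0,1));need(st(0,-.27,.28),ori(55,0,1))"
```

```text
[ 0.56614899 -0.17692992  0.29981507] [  1.4  11.2  -5.   -0.2 -73.8  -8.6]
shift [ 0.13  -0.301 -0.601] turn [-0.015 -0.885  0.005]
shift [ 0.13  -0.301 -0.601] turn [-0.014 -1.218  0.007]
```

>>> {"api": "send_rows", "payload": {
  "plan": [
    [[0.03, -0.06, -0.12], [0, -0.17, 0]],
    [[0.06, -0.12, -0.24], [0, -0.35, 0]],
    [[0.1, -0.2, -0.4], [0, -0.53, 0]],
    [[0.13, -0.3, -0.6], [0, -0.71, 0]],
    [[0.13, -0.3, -0.6], [0, -0.88, 0]]
  ]
}}

```text
time_s: 4.05
tcp_pos: [0.6004, -0.2737, 0.2788]
eef_rot: [0.1, 49.9, 82.7]
contact_force: [1.1, 0.8, -1.2]
gripper_width: 0.0876
```

```bash
python3 -c "
from h import *
s,p,q=now();print(p,s['joints'].round(1));need(st(0,-.27,.22),ori(58,0,1))"
```

```text
[ 0.60037216 -0.27373882  0.27879507] [-29.8  29.7  23.1 -37.  -99.   21.6]
shift [ 0.307  0.007 -0.244] turn [-0.011 -0.398  0.012]
```

```bash
python3 -c "
from h import *
need(st(0,-.21,.16),ori(58,0,1))"
```

```text
shift [ 0.87   0.012 -0.196] turn [-0.011 -0.398  0.012]
```

>>> {"api": "send_rows", "payload": {
  "plan": [
    [[0.1, 0, -0.1], [0, -0.13, 0]],
    [[0.3, 0, -0.2], [0, -0.26, 0]],
    [[0.5, 0, -0.2], [-0.01, -0.4, 0]],
    [[0.75, 0.01, -0.2], [-0.01, -0.4, 0.01]],
    [[0.87, 0.01, -0.2], [-0.01, -0.4, 0.01]]
  ]
}}

```text
time_s: 4.55
tcp_pos: [0.606, -0.2099, 0.1561]
eef_rot: [0.4, 31.7, 83.6]
contact_force: [0.6, 0.2, -0.2]
gripper_width: 0.0879
```

Run:
```python
from h import *
s,p,q=now();print(p,s['joints'].round(1),s["contact_force"]);need(st(0,-.125,.106),ori(58,0,1))
im=[]
for n,box in(("top",(320,170,470,280)),("side",(300,190,450,300))):
    c=r.capture(n); x0,y0,x1,y1=box; im.append(cv2.resize(c["color"][y0:y1,x0:x1,::-1],None,fx=4,fy=4)[:,:590])
    hsv=cv2.cvtColor(c["color"],cv2.COLOR_RGB2HSV)
    red=((hsv[...,0]<6)|(hsv[...,0]>174))&(hsv[...,1]>170)&(hsv[...,2]>90); x=np.zeros_like(red);x[y0:y1,x0:x1]=1
    k=cloud(c,red&x); k=k[(k[:,2]>.06)&(k[:,2]<.16)]; print(len(k),k.mean(0))
cv2.imwrite("pics/pre.png",cv2.resize(np.vstack(im),None,fx=.68,fy=.68))
```

```text
[ 0.60602202 -0.20988377  0.15608621] [-32.8  40.1  17.5 -50.4 -98.4  32.8] [ 0.61616246  0.22605265 -0.16576734]
shift [ 0.644 -0.006  0.005] turn [-0.007  0.006 -0.003]
175 [ 0.61684005 -0.11937481  0.10323075]
139 [ 0.61673224 -0.12518465  0.10534183]
```

View pics/pre.png

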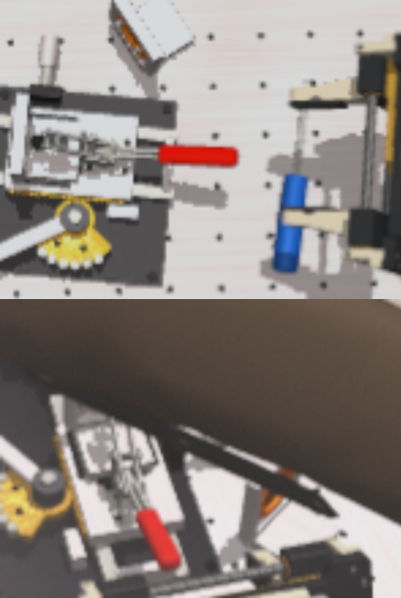

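Fingers straddle the handle symmetrically (handle at crop row 157, fingers at rows 95 and 218). Advancing and gripping.

>>> {"api": "send_rows", "payload": {
  "plan": [
    [[0.15, 0, 0], [0, 0, 0]],
    [[0.3, 0, 0], [0, 0, 0]],
    [[0.45, 0, 0], [0, 0, 0]],
    [[0.6, 0, 0], [0, 0, 0]],
    [[0.64, 0, 0], [0, 0, 0]]
  ]
}}

```text
time_s: 5.15
tcp_pos: [0.6165, -0.1267, 0.1093]
eef_rot: [0.1, 31.9, 83.7]
contact_force: [-0.8, 0.3, 0.1]
gripper_width: 0.0875
```

>>> {"api": "send_rows", "payload": {
  "plan": [
    [[0, 0, 0], [0, 0, 0]],
    [[0, 0, 0], [0, 0, 0]],
    [[0, 0, 0], [0, 0, 0]],
    [[0, 0, 0], [0, 0, 0]],
    [[0, 0, 0], [0, 0, 0]]
  ],
  "jaw": -1,
  "force": 20
}}

```text
time_s: 5.65
tcp_pos: [0.6165, -0.1274, 0.1095]
eef_rot: [0.1, 31.9, 83.7]
contact_force: [0.4, -0.2, 0.3]
gripper_width: 0.0534
```

Run:
```python
from h import *
s,p,q=now();print(p,s['gripper_width'],s["contact_force"])
d=p-O; print("stage",d@SX,d@SY,p[2])
# path of the handle: phi from upright (+ towards +y); pin moves from (-39,71) to (-44,85)
P0=np.array([-39,71.]);P1=np.array([-44,85.])
g=np.array([d@SY,p[2]])*1000-P0; L=np.hypot(*g); f0=np.degrees(np.arctan2(g[0],g[1])); print("L",L,"phi",f0)
q0=q
# rows: tool turns with handle about SX
for ph in np.arange(-67,14,10).tolist()+[13,15]:
    k=(ph+67)/80; pin=P0+(P1-P0)*np.sin(min(k,1)*np.pi/2)
    a=np.radians(f0+ph+67); t=pin+L*np.array([np.sin(a),np.cos(a)])
    w=st(d@SX,t[0]/1000,t[1]/1000); 
    print(round(ph),t.round(0),"shift",(q0.inv().apply(w-p)/.15).round(3))
print("handle axis SX in tool",q0.inv().apply(SX))
```

```text
[ 0.61649457 -0.12738299  0.10948668] 0.053389303876747236 [ 0.41671833 -0.19510962  0.28253691]
stage 0.0002315599629319886 -0.12439878436372932 0.10948668234811254
L 93.67057749884569 phi -65.74033224867192
-67 [-124.  109.] shift [-0.  0.  0.]
-57 [-117.  126.] shift [-0.02  -0.     0.121]
-47 [-108.  142.] shift [-0.021 -0.     0.24 ]
-37 [-96. 155.] shift [-0.002 -0.     0.355]
-27 [-83. 165.] shift [ 0.037 -0.001  0.461]
-17 [-69. 173.] shift [ 0.093 -0.001  0.555]
-7 [-53. 177.] shift [ 0.166 -0.001  0.634]
3 [-37. 178.] shift [ 0.253 -0.002  0.697]
13 [-21. 176.] shift [ 0.352 -0.002  0.74 ]
13 [-21. 176.] shift [ 0.352 -0.002  0.74 ]
15 [-18. 175.] shift [ 0.373 -0.002  0.746]
handle axis SX in tool [-3.76680168e-03 -9.99992500e-01 -9.00112921e-04]
```

>>> {"api": "send_rows", "payload": {
  "plan": [
    [[0, 0, 0], [0, 0, 0]],
    [[0, 0, 0], [0, 0, 0]],
    [[0, 0, 0], [0, 0, 0]],
    [[0, 0, 0], [0, 0, 0]],
    [[0, 0, 0], [0, 0, 0]]
  ]
}}

```text
time_s: 6.15
tcp_pos: [0.6171, -0.1274, 0.1095]
eef_rot: [0.0, 31.9, 83.6]
contact_force: [1.2, -0.5, -1.5]
gripper_width: 0.0178
```

>>> {"api": "send_rows", "payload": {
  "plan": [
    [[0, 0, 0], [0, 0, 0]],
    [[-0.01, 0, 0.03], [0, 0.06, 0]],
    [[-0.01, 0, 0.06], [0, 0.11, 0]],
    [[-0.02, 0, 0.09], [0, 0.17, 0]],
    [[-0.02, 0, 0.12], [0, 0.22, 0]]
  ]
}}

```text
time_s: 6.65
tcp_pos: [0.618, -0.1212, 0.1267]
eef_rot: [-0.0, 42.1, 83.5]
contact_force: [-0.5, -4.5, -2.7]
gripper_width: 0.0178
```

```bash
cat > cl.py <<'E'
from h import *
import sys
s,p,q=now(); d=p-O; th=np.degrees(np.arctan2(q.as_matrix()[:,0]@SY,-q.as_matrix()[2,0]))
print("w",round(s['gripper_width'],4),"F",s["contact_force"].round(1),"M",s["moment"].round(2),"stage",(d@SX).round(4),(d@SY).round(4),p[2].round(4),"th",th.round(1),s["joints"].round(0))
P0=np.array([-39,71.]);P1=np.array([-44,85.]); L=float(sys.argv[1]) if len(sys.argv)>1 else 93.7
for ph in range(-67,18,5):
    k=(ph+67)/80; pin=P0+(P1-P0)*np.sin(min(k,1)*np.pi/2)
    a=np.radians(ph+1.2); t=pin+L*np.array([np.sin(a),np.cos(a)])
    w=st(0,t[0]/1000,t[1]/1000); sh=q.inv().apply(w-p)/.15
    if abs(sh).max()<.6: print(ph,t.round(0),"shift",sh.round(3),"turn_y",round(th-min(60,-ph),1)/45)
E
python3 cl.py
```

```text
w 0.0178 F [-0.5 -4.5 -2.7] M [-4.13  0.27 -0.23] stage 0.001 -0.1181 0.1267 th 47.9 [-22.  34.   8. -46. -83.  30.]
-67 [-124.  109.] shift [ 0.046  0.007 -0.114] turn_y -0.2688888888888889
-62 [-121.  118.] shift [ 0.023  0.007 -0.057] turn_y -0.2688888888888889
-57 [-117.  126.] shift [0.005 0.007 0.001] turn_y -0.20222222222222222
-52 [-113.  134.] shift [-0.009  0.006  0.06 ] turn_y -0.0911111111111111
-47 [-108.  142.] shift [-0.017  0.006  0.119] turn_y 0.02
-42 [-103.  149.] shift [-0.021  0.006  0.177] turn_y 0.13111111111111112
-37 [-97. 155.] shift [-0.019  0.006  0.235] turn_y 0.24222222222222223
-32 [-90. 160.] shift [-0.012  0.006  0.292] turn_y 0.35333333333333333
-27 [-83. 165.] shift [0.    0.006 0.346] turn_y 0.46444444444444444
-22 [-76. 169.] shift [0.017 0.006 0.399] turn_y 0.5755555555555555
-17 [-69. 173.] shift [0.039 0.006 0.449] turn_y 0.6866666666666666
-12 [-61. 175.] shift [0.065 0.005 0.496] turn_y 0.7977777777777777
-7 [-53. 177.] shift [0.097 0.005 0.54 ] turn_y 0.9088888888888889
-2 [-45. 178.] shift [0.132 0.005 0.58 ] turn_y 1.02
```

>>> {"api": "send_rows", "payload": {
  "plan": [
    [[-0.01, 0, 0.06], [0, 0.11, 0]],
    [[-0.02, 0, 0.12], [0, 0.22, 0]],
    [[-0.02, 0, 0.18], [0, 0.33, 0]],
    [[-0.02, 0, 0.235], [0, 0.44, 0]],
    [[-0.01, 0, 0.29], [0, 0.55, 0]]
  ]
}}

```text
time_s: 7.15
tcp_pos: [0.6212, -0.093, 0.1612]
eef_rot: [-0.4, 67.1, 83.2]
contact_force: [-0.5, 0.7, -4.4]
gripper_width: 0.0178
```

```bash
python3 cl.py
```

```text
w 0.0178 F [-0.5  0.7 -4.4] M [-2.19  0.6   0.07] stage 0.001 -0.0897 0.1612 th 22.9 [ -5.  23.  -1. -25. -68.   9.]
-67 [-124.  109.] shift [ 0.228  0.008 -0.348] turn_y -0.8244444444444444
-62 [-121.  118.] shift [ 0.183  0.008 -0.306] turn_y -0.8244444444444444
-57 [-117.  126.] shift [ 0.142  0.008 -0.261] turn_y -0.7577777777777778
-52 [-113.  134.] shift [ 0.105  0.008 -0.213] turn_y -0.6466666666666667
-47 [-108.  142.] shift [ 0.072  0.007 -0.164] turn_y -0.5355555555555556
-42 [-103.  149.] shift [ 0.044  0.007 -0.112] turn_y -0.42444444444444446
-37 [-97. 155.] shift [ 0.022  0.007 -0.059] turn_y -0.31333333333333335
-32 [-90. 160.] shift [ 0.004  0.007 -0.005] turn_y -0.20222222222222222
-27 [-83. 165.] shift [-0.008  0.006  0.05 ] turn_y -0.0911111111111111
-22 [-76. 169.] shift [-0.015  0.006  0.105] turn_y 0.02
-17 [-69. 173.] shift [-0.016  0.006  0.159] turn_y 0.13111111111111112
-12 [-61. 175.] shift [-0.012  0.006  0.213] turn_y 0.24222222222222223
-7 [-53. 177.] shift [-0.003  0.006  0.266] turn_y 0.35333333333333333
-2 [-45. 178.] shift [0.012 0.005 0.318] turn_y 0.46444444444444444
3 [-37. 178.] shift [0.033 0.005 0.367] turn_y 0.5755555555555555
8 [-29. 177.] shift [0.058 0.005 0.415] turn_y 0.6866666666666666
13 [-21. 176.] shift [0.089 0.005 0.46 ] turn_y 0.7977777777777777
```

>>> {"api": "send_rows", "payload": {
  "plan": [
    [[-0.01, 0, 0.05], [0, 0.11, 0]],
    [[-0.015, 0, 0.105], [0, 0.22, 0]],
    [[-0.016, 0, 0.16], [0, 0.33, 0]],
    [[-0.012, 0, 0.213], [0, 0.44, 0]],
    [[0, 0, 0.266], [0, 0.55, 0]]
  ]
}}

```text
time_s: 7.65
tcp_pos: [0.6253, -0.0549, 0.1767]
eef_rot: [-173.2, 88.0, -89.5]
contact_force: [3.4, -0.8, -12.3]
gripper_width: 0.0173
```

```bash
python3 cl.py|grep -v "^-[1-6][0-9]"
```

```text
w 0.0173 F [  3.4  -0.8 -12.3] M [ 0.01 -0.99 -0.01] stage 0.0007 -0.0514 0.1767 th -1.9 [ 14.  19. -12.   2. -59. -21.]
-7 [-53. 177.] shift [-0.003  0.004 -0.011] turn_y -0.19777777777777777
-2 [-45. 178.] shift [-0.011  0.004  0.042] turn_y -0.08666666666666667
3 [-37. 178.] shift [-0.013  0.004  0.095] turn_y 0.024444444444444446
8 [-29. 177.] shift [-0.01   0.004  0.149] turn_y 0.13555555555555554
13 [-21. 176.] shift [-0.001  0.004  0.203] turn_y 0.24666666666666665
```

>>> {"api": "send_rows", "payload": {
  "plan": [
    [[-0.005, 0, 0.042], [0, 0.1, 0]],
    [[-0.005, 0, 0.095], [0, 0.2, 0]],
    [[0, 0, 0.149], [0, 0.3, 0]],
    [[0.01, 0, 0.203], [0, 0.4, 0]],
    [[0.01, 0, 0.215], [0, 0.42, 0]]
  ]
}}

```text
time_s: 8.15
tcp_pos: [0.6289, -0.0218, 0.1737]
eef_rot: [-179.5, 68.9, -95.6]
contact_force: [5.7, -10.1, -6.3]
gripper_width: 0.0178
```

```bash
python3 cl.py|grep -v "^-[1-6][0-9]"
```

```text
w 0.0178 F [  5.7 -10.1  -6.3] M [-1.28 -2.57  0.96] stage 0.0004 -0.0181 0.1737 th -21.1 [ 26.  22. -18.  20. -63. -43.]
-7 [-53. 177.] shift [ 0.063  0.004 -0.226] turn_y -0.6244444444444445
-2 [-45. 178.] shift [ 0.038  0.004 -0.178] turn_y -0.5133333333333334
3 [-37. 178.] shift [ 0.018  0.003 -0.129] turn_y -0.40222222222222226
8 [-29. 177.] shift [ 0.003  0.003 -0.077] turn_y -0.2911111111111111
13 [-21. 176.] shift [-0.006  0.003 -0.023] turn_y -0.18
```

>>> {"api": "send_rows", "payload": {
  "plan": [
    [[0, 0, 0.01], [0, 0, 0]],
    [[0, 0, 0.02], [0, 0, 0]],
    [[0, 0, 0.02], [0, 0, 0]],
    [[0, 0, 0.02], [0, 0, 0]],
    [[0, 0, 0.02], [0, 0, 0]]
  ]
}}

```text
time_s: 8.65
tcp_pos: [0.6289, -0.0211, 0.1736]
eef_rot: [-179.4, 68.7, -95.6]
contact_force: [5.7, -13.7, -3.0]
gripper_width: 0.0179
```

>>> {"api": "send_rows", "payload": {
  "plan": [
    [[0, 0, 0], [0, 0, 0]],
    [[0, 0, 0], [0, 0, 0]],
    [[0, 0, 0], [0, 0, 0]],
    [[0, 0, 0], [0, 0, 0]],
    [[0, 0, 0], [0, 0, 0]]
  ],
  "jaw": 0.3
}}

```text
time_s: 9.15
tcp_pos: [0.6289, -0.0207, 0.1737]
eef_rot: [-179.4, 68.7, -95.6]
contact_force: [-0.8, -0.8, -0.3]
gripper_width: 0.0526
```

```bash
python3 cl.py|head -1; python3 -c "
from h import *
c=r.capture('side'); save(c,'lock.png',(280,170,420,310),4)
s,p,q=now()
need(p+Z*.08,q)"
```

```text
w 0.0526 F [-0.8 -0.8 -0.3] M [ 1.27 -0.16  0.01] stage 0.0003 -0.017 0.1737 th -21.3 [ 26.  22. -18.  20. -63. -43.]
shift [-0.497 -0.002 -0.193] turn [0. 0. 0.]
```

View pics/lock.png

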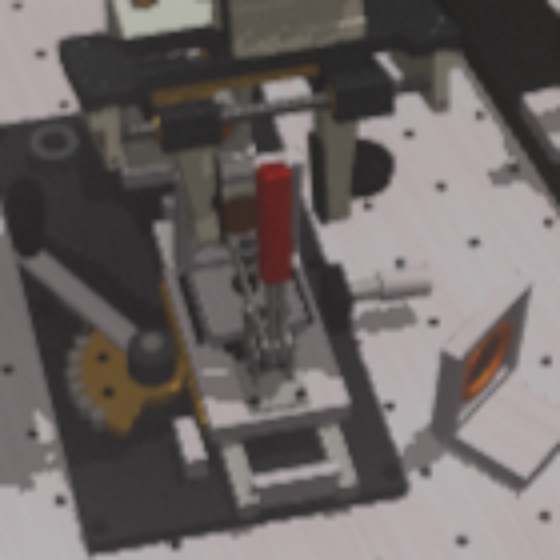

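The handle (red, crop ~275,225) stands upright past centre with the jaws released. Backing off.

>>> {"api": "send_rows", "payload": {
  "plan": [
    [[-0.2, 0, 0], [0, 0, 0]],
    [[-0.4, 0, 0], [0, 0, 0]],
    [[-0.6, 0, 0], [0, 0, 0]],
    [[-0.8, 0, 0], [0, 0, 0]],
    [[-0.8, 0, 0], [0, 0, 0]]
  ],
  "jaw": 0.3
}}

```text
time_s: 9.7
tcp_pos: [0.6351, 0.0242, 0.2897]
eef_rot: [-178.4, 68.9, -94.6]
contact_force: [0.2, -0.6, 0.7]
gripper_width: 0.0567
```

Run:
```python
from h import *
np.set_printoptions(precision=4,suppress=True)
s,p,q=now(); print(p,s["joints"].round(0))
K=np.array([.5262,.086,.19])
for rot in(90,-90): need(K+Z*.07,ori(0,rot,1))
c=r.capture("side"); hsv=cv2.cvtColor(c["color"],cv2.COLOR_RGB2HSV)
red=((hsv[...,0]<6)|(hsv[...,0]>174))&(hsv[...,1]>170)&(hsv[...,2]>90)
k=cloud(c,red); k=k[(k[:,2]>.1)&(abs(k[:,0]-.63)<.06)&(abs(k[:,1])<.1)]; v=np.linalg.svd(k-k.mean(0),full_matrices=False)[2][0]; v*=np.sign(v[2])
d=k.mean(0)-O; print("red",len(k),d@SX,d@SY,d[2],"lean",np.degrees(np.arctan2(v@SY,v[2])))
for dd in r.trace(c,"feed_knob")[:1]:
    k=cloud(c,dd["mask"]); k=k[k[:,2]>.08]; print("knob",len(k),k.mean(0))
```

```text
[0.6351 0.0242 0.2897] [ 29.  19.  -6.  18. -78. -41.]
shift [0.058 0.767 0.379] turn [-1.966 -0.379 -0.356]
shift [0.058 0.767 0.379] turn [ 1.985 -0.357  0.38 ]
red 21 0.0006491889953398741 -0.0254412829325287 0.20015377797991477 lean -87.44573269362705
knob 107 [0.5265 0.0817 0.0986]
```

>>> {"api": "send_rows", "payload": {
  "plan": [
    [[0, 0.2, 0.1], [-0.17, -0.03, -0.03]],
    [[0.02, 0.4, 0.2], [-0.35, -0.07, -0.06]],
    [[0.04, 0.6, 0.3], [-0.52, -0.1, -0.1]],
    [[0.058, 0.767, 0.379], [-0.7, -0.13, -0.13]],
    [[0.058, 0.767, 0.379], [-0.87, -0.17, -0.16]]
  ]
}}

```text
time_s: 10.3
tcp_pos: [0.521, 0.0851, 0.2548]
eef_rot: [159.6, 77.5, -76.1]
contact_force: [0.5, -0.1, -0.1]
gripper_width: 0.057
```

Run:
```python
from h import *
s,p,q=now(); print(p,s["joints"].round(0)); need(np.array([.5262,.086,.26]),ori(0,90,1))
```

```text
[0.52099765 0.08505651 0.25475169] [ 39.   7. -23.  12. -66. -10.]
shift [-0.034 -0.03  -0.021] turn [-1.086 -0.202 -0.202]
```

>>> {"api": "send_rows", "payload": {
  "plan": [
    [[-0.03, -0.03, -0.02], [-0.18, -0.03, -0.03]],
    [[-0.03, -0.03, -0.02], [-0.36, -0.07, -0.07]],
    [[-0.03, -0.03, -0.02], [-0.54, -0.1, -0.1]],
    [[-0.03, -0.03, -0.02], [-0.72, -0.13, -0.13]],
    [[-0.03, -0.03, -0.02], [-0.9, -0.17, -0.17]]
  ]
}}

```text
time_s: 10.8
tcp_pos: [0.5253, 0.0857, 0.2583]
eef_rot: [138.4, 88.0, -56.2]
contact_force: [-0.3, 0.2, -0.4]
gripper_width: 0.0568
```

Run:
```python
from h import *
s,p,q=now(); print(p,s["joints"].round(0)); need(np.array([.5262,.086,.15]),ori(0,90,1))
c=r.capture("side"); hsv=cv2.cvtColor(c["color"],cv2.COLOR_RGB2HSV)
red=((hsv[...,0]<6)|(hsv[...,0]>174))&(hsv[...,1]>170)&(hsv[...,2]>90)
k=cloud(c,red); k=k[(k[:,2]>.1)&(abs(k[:,0]-.63)<.06)&(abs(k[:,1])<.1)]
if len(k)>20: 
    v=np.linalg.svd(k-k.mean(0),full_matrices=False)[2][0]; v*=np.sign(v[2]);d=k.mean(0)-O; print("red",len(k),d@SX,d@SY,d[2],"lean",np.degrees(np.arctan2(v@SY,v[2])))
```

```text
[0.52525596 0.08571    0.25826229] [ 32.   6. -18.   2. -66.  43.]
shift [ 0.721 -0.02   0.013] turn [-0.179 -0.031 -0.031]
```

>>> {"api": "send_rows", "payload": {
  "plan": [
    [[0.1, -0.02, 0.01], [-0.18, -0.03, -0.03]],
    [[0.3, -0.02, 0.01], [-0.18, -0.03, -0.03]],
    [[0.5, -0.02, 0.01], [-0.18, -0.03, -0.03]],
    [[0.7, -0.02, 0.01], [-0.18, -0.03, -0.03]],
    [[0.72, -0.02, 0.01], [-0.18, -0.03, -0.03]]
  ]
}}

```text
time_s: 11.35
tcp_pos: [0.524, 0.0845, 0.1462]
eef_rot: [20.9, 89.5, -165.2]
contact_force: [-0.1, -0.3, 1.0]
gripper_width: 0.0572
```

Run:
```python
from h import *
s,p,q=now(); print(p,s["joints"].round(0)); need(np.array([.5262,.086,.088]),ori(0,90,1))
c=r.capture("side"); save(c,"knob.png",(250,150,450,310),4)
hsv=cv2.cvtColor(c["color"],cv2.COLOR_RGB2HSV)
red=((hsv[...,0]<6)|(hsv[...,0]>174))&(hsv[...,1]>150)&(hsv[...,2]>60)
k=cloud(c,red); k=k[(k[:,2]>.1)&(abs(k[:,0]-.63)<.06)&(abs(k[:,1])<.1)]
print(len(k))
if len(k)>20: 
    v=np.linalg.svd(k-k.mean(0),full_matrices=False)[2][0]; v*=np.sign(v[2]);d=k.mean(0)-O; print("red",len(k),d@SX,d@SY,d[2],"lean",np.degrees(np.arctan2(v@SY,v[2])))
```

```text
[0.52400005 0.08453018 0.14615716] [ 30.  12. -25.  -0. -53.  54.]
shift [ 0.388 -0.012 -0.017] turn [ 0.011  0.01  -0.004]
26
red 26 0.00048043029907082584 -0.02631818632926492 0.1999961535863332 lean -77.49175586302863
```

View pics/knob.png

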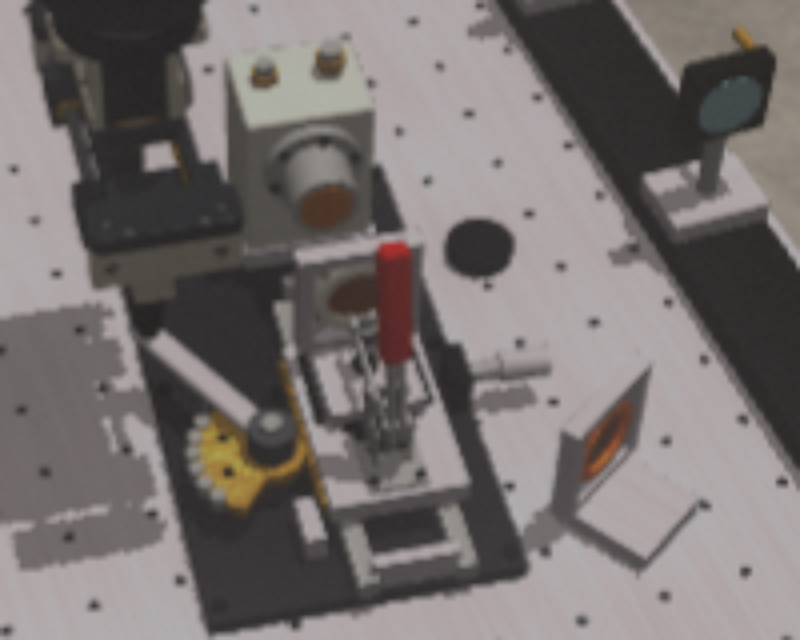

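>>> {"api": "send_rows", "payload": {
  "plan": [
    [[0.08, -0.01, -0.015], [0.01, 0.01, 0]],
    [[0.16, -0.01, -0.015], [0.01, 0.01, 0]],
    [[0.24, -0.01, -0.015], [0.01, 0.01, 0]],
    [[0.32, -0.01, -0.015], [0.01, 0.01, 0]],
    [[0.38, -0.01, -0.015], [0.01, 0.01, 0]]
  ]
}}

```text
time_s: 11.9
tcp_pos: [0.5271, 0.0861, 0.0901]
eef_rot: [131.0, 89.8, -55.5]
contact_force: [-0.0, -1.4, -0.4]
gripper_width: 0.057
```

>>> {"api": "send_rows", "payload": {
  "plan": [
    [[0, 0, 0], [0, 0, 0]],
    [[0, 0, 0], [0, 0, 0]],
    [[0, 0, 0], [0, 0, 0]],
    [[0, 0, 0], [0, 0, 0]],
    [[0, 0, 0], [0, 0, 0]]
  ],
  "jaw": -1,
  "force": 40
}}

```text
time_s: 12.4
tcp_pos: [0.5276, 0.0865, 0.0906]
eef_rot: [159.2, 89.8, -27.3]
contact_force: [-0.5, 11.8, 2.7]
gripper_width: 0.0223
```

>>> {"api": "send_rows", "payload": {
  "plan": [
    [[0, 0, 0], [0, 0, 0]],
    [[0, 0, 0], [0, 0, 0]],
    [[0, 0, 0], [0, 0, 0]],
    [[0, 0, 0], [0, 0, 0]],
    [[0, 0, 0], [0, 0, 0]]
  ]
}}

```text
time_s: 12.9
tcp_pos: [0.5281, 0.0876, 0.0908]
eef_rot: [-173.6, 89.7, -0.1]
contact_force: [0.4, 5.6, -3.2]
gripper_width: 0.0199
```

Run:
```python
from h import *
np.set_printoptions(precision=4,suppress=True)
s,p,q=now(); print(p,s["gripper_width"],s["contact_force"],s["moment"],q.as_matrix())
c=r.capture("side"); h=cv2.cvtColor(c["color"],cv2.COLOR_RGB2HSV)
red=((h[...,0]<8)|(h[...,0]>172))&(h[...,1]>140)&(h[...,2]>35)
k=cloud(c,red); k=k[(k[:,2]>.1)&(abs(k[:,0]-.63)<.04)&(abs(k[:,1])<.06)]
v=np.linalg.svd(k-k.mean(0),full_matrices=False)[2][0]; v*=np.sign(v[2]);d=k.mean(0)-O; print("red",len(k),d@SX,d@SY,d[2],"lean",np.degrees(np.arctan2(v@SY,v[2])))
P=np.array([.567,-.009]); e=p[:2]-P; print("lever r",np.hypot(*e),np.degrees(np.arctan2(e[1],e[0])))
```

```text
[0.5281 0.0876 0.0908] 0.019930944560968653 [ 0.3766  5.6311 -3.2396] [ 1.917  -0.0163  0.0089] [[ 0.0044 -0.1127 -0.9936]
 [-0.     -0.9936  0.1127]
 [-1.     -0.0005 -0.0044]]
red 84 0.0020822012171575087 -0.0330567838612989 0.17989566564385134 lean 14.571474200976047
lever r 0.10415120935861359 111.93874026109911
```

```bash
cat > lv.py <<'E'
from h import *
import sys
P=np.array([.567,-.009]); A0=111.9
s,p,q=now(); e=p[:2]-P; a=np.degrees(np.arctan2(e[1],e[0]))%360; t=np.array([-np.sin(np.radians(a)),np.cos(np.radians(a))]); n=e/np.hypot(*e)
F=s["contact_force"]; print("ang",round(a-A0,2),"r",np.hypot(*e).round(4),"z",p[2].round(4),"push",round(-F[:2]@t,1),"rad",round(F[:2]@n,1),"w",round(s["gripper_width"],4))
step=float(sys.argv[1]); N=int(sys.argv[2])
prev=p
for i in range(1,N+1):
    b=np.radians(a+step*i); w=np.r_[P+.1042*np.array([np.cos(b),np.sin(b)]),.0905]
    print(round(a-A0+step*i,1),(q.inv().apply(w-prev)/.15).round(4)); prev=w
E
python3 lv.py 4 6
```

```text
ang 0.04 r 0.1042 z 0.0908 push 2.7 rad 4.9 w 0.0197
4.0 [0.0018 0.0245 0.0419]
8.0 [-0.0002  0.0274  0.04  ]
12.0 [-0.0002  0.0301  0.038 ]
16.0 [-0.0002  0.0327  0.0358]
20.0 [-0.0002  0.0351  0.0334]
24.0 [-0.0002  0.0374  0.0309]
```

>>> {"api": "send_rows", "payload": {
  "plan": [
    [[0, 0.008, 0.014], [0, 0, 0]],
    [[0, 0.016, 0.028], [0, 0, 0]],
    [[0, 0.0245, 0.042], [0, 0, 0]],
    [[0, 0.0245, 0.042], [0, 0, 0]],
    [[0, 0.0245, 0.042], [0, 0, 0]]
  ]
}}

```text
time_s: 13.45
tcp_pos: [0.5232, 0.0856, 0.091]
eef_rot: [-162.0, 89.5, 11.5]
contact_force: [7.9, 1.9, -8.3]
gripper_width: 0.0201
```

>>> {"api": "send_rows", "payload": {
  "plan": [
    [[0, 0.009, 0.013], [0, 0, 0]],
    [[0, 0.018, 0.026], [0, 0, 0]],
    [[0, 0.0275, 0.04], [0, 0, 0]],
    [[0, 0.0275, 0.04], [0, 0, 0]],
    [[0, 0.0275, 0.04], [0, 0, 0]]
  ]
}}

```text
time_s: 13.95
tcp_pos: [0.5185, 0.0832, 0.091]
eef_rot: [-157.6, 89.3, 16.0]
contact_force: [6.5, 2.3, -9.1]
gripper_width: 0.0201
```

```bash
python3 lv.py 3 6
```

```text
ang 5.84 r 0.1041 z 0.091 push 6.8 rad -1.0 w 0.0201
8.8 [0.0029 0.0208 0.0299]
11.8 [-0.0004  0.0227  0.0284]
14.8 [-0.0004  0.0242  0.0272]
17.8 [-0.0004  0.0256  0.0259]
20.8 [-0.0004  0.0269  0.0245]
23.8 [-0.0004  0.0281  0.0231]
```

>>> {"api": "send_rows", "payload": {
  "plan": [
    [[0, 0.01, 0.013], [0, 0, 0]],
    [[0, 0.02, 0.026], [0, 0, 0]],
    [[0, 0.028, 0.039], [0, 0, 0]],
    [[0, 0.028, 0.039], [0, 0, 0]],
    [[0, 0.028, 0.039], [0, 0, 0]]
  ]
}}

```text
time_s: 14.45
tcp_pos: [0.514, 0.0805, 0.091]
eef_rot: [-155.5, 89.1, 18.1]
contact_force: [7.9, 1.3, -9.9]
gripper_width: 0.0199
```

>>> {"api": "send_rows", "payload": {
  "plan": [
    [[0, 0.01, 0.013], [0, 0, 0]],
    [[0, 0.02, 0.026], [0, 0, 0]],
    [[0, 0.03, 0.038], [0, 0, 0]],
    [[0, 0.03, 0.038], [0, 0, 0]],
    [[0, 0.03, 0.038], [0, 0, 0]]
  ]
}}

```text
time_s: 14.95
tcp_pos: [0.5095, 0.0776, 0.091]
eef_rot: [-154.2, 88.9, 19.4]
contact_force: [8.4, 1.6, -10.0]
gripper_width: 0.0199
```

>>> {"api": "send_rows", "payload": {
  "plan": [
    [[0, 0.01, 0.013], [0, 0, 0]],
    [[0, 0.02, 0.026], [0, 0, 0]],
    [[0, 0.032, 0.036], [0, 0, 0]],
    [[0, 0.032, 0.036], [0, 0, 0]],
    [[0, 0.032, 0.036], [0, 0, 0]]
  ]
}}

```text
time_s: 15.45
tcp_pos: [0.5057, 0.0747, 0.091]
eef_rot: [-152.5, 88.7, 21.2]
contact_force: [8.0, 4.7, -10.3]
gripper_width: 0.0198
```

```bash
python3 lv.py 4 4
```

```text
ang 14.33 r 0.1038 z 0.091 push 9.2 rad -0.9 w 0.0198
18.3 [0.0026 0.0321 0.0364]
22.3 [-0.001   0.0364  0.0321]
26.3 [-0.001   0.0385  0.0295]
30.3 [-0.001   0.0405  0.0267]
```

>>> {"api": "send_rows", "payload": {
  "plan": [
    [[0, 0.011, 0.012], [0, 0, 0]],
    [[0, 0.022, 0.024], [0, 0, 0]],
    [[0.002, 0.034, 0.036], [0, 0, 0]],
    [[0.002, 0.034, 0.036], [0, 0, 0]],
    [[0.002, 0.034, 0.036], [0, 0, 0]]
  ]
}}

```text
time_s: 15.95
tcp_pos: [0.5028, 0.0725, 0.0911]
eef_rot: [-150.5, 88.3, 23.2]
contact_force: [10.0, 7.0, -11.4]
gripper_width: 0.0201
```

>>> {"api": "send_rows", "payload": {
  "plan": [
    [[0, 0.011, 0.011], [0, 0, 0]],
    [[0, 0.022, 0.022], [0, 0, 0]],
    [[0, 0.035, 0.034], [0, 0, 0]],
    [[0, 0.035, 0.034], [0, 0, 0]],
    [[0, 0.035, 0.034], [0, 0, 0]]
  ]
}}

```text
time_s: 16.45
tcp_pos: [0.4994, 0.0695, 0.0911]
eef_rot: [-149.3, 88.0, 24.4]
contact_force: [8.3, 6.8, -11.5]
gripper_width: 0.0198
```

>>> {"api": "send_rows", "payload": {
  "plan": [
    [[0, 0.012, 0.01], [0, 0, 0]],
    [[0, 0.024, 0.02], [0, 0, 0]],
    [[0, 0.036, 0.032], [0, 0, 0]],
    [[0, 0.036, 0.032], [0, 0, 0]],
    [[0, 0.036, 0.032], [0, 0, 0]]
  ]
}}

```text
time_s: 16.95
tcp_pos: [0.4956, 0.066, 0.091]
eef_rot: [-148.6, 87.8, 25.1]
contact_force: [6.2, 6.1, -8.7]
gripper_width: 0.0202
```

```bash
python3 lv.py 4 4
```

```text
ang 21.67 r 0.1035 z 0.091 push 8.7 rad 0.1 w 0.0202
25.7 [0.0018 0.0353 0.0335]
29.7 [-0.0017  0.0401  0.0272]
33.7 [-0.0016  0.0419  0.0244]
37.7 [-0.0016  0.0435  0.0214]
```

>>> {"api": "send_rows", "payload": {
  "plan": [
    [[0, 0.012, 0.01], [0, 0, 0]],
    [[0, 0.024, 0.02], [0, 0, 0]],
    [[0.001, 0.036, 0.032], [0, 0, 0]],
    [[0.001, 0.036, 0.032], [0, 0, 0]],
    [[0.001, 0.036, 0.032], [0, 0, 0]]
  ]
}}

```text
time_s: 17.45
tcp_pos: [0.4917, 0.062, 0.0909]
eef_rot: [-148.7, 87.6, 25.1]
contact_force: [6.1, 3.1, -6.1]
gripper_width: 0.02
```

>>> {"api": "send_rows", "payload": {
  "plan": [
    [[0, 0.012, 0.01], [0, 0, 0]],
    [[0, 0.024, 0.02], [0, 0, 0]],
    [[0, 0.037, 0.029], [0, 0, 0]],
    [[0, 0.037, 0.029], [0, 0, 0]],
    [[0, 0.037, 0.029], [0, 0, 0]]
  ]
}}

```text
time_s: 17.95
tcp_pos: [0.4881, 0.0578, 0.0909]
eef_rot: [-148.7, 87.5, 25.2]
contact_force: [5.4, 3.5, -8.1]
gripper_width: 0.0199
```

>>> {"api": "send_rows", "payload": {
  "plan": [
    [[0, 0.012, 0.009], [0, 0, 0]],
    [[0, 0.024, 0.018], [0, 0, 0]],
    [[0, 0.038, 0.027], [0, 0, 0]],
    [[0, 0.038, 0.027], [0, 0, 0]],
    [[0, 0.038, 0.027], [0, 0, 0]]
  ]
}}

```text
time_s: 18.45
tcp_pos: [0.4855, 0.0544, 0.091]
eef_rot: [-147.8, 87.2, 26.1]
contact_force: [6.9, 8.1, -9.8]
gripper_width: 0.0199
```

```bash
python3 lv.py 4 4; python3 -c "
from h import *
need(now()[1],ori(0,90,1))"
```

```text
ang 30.19 r 0.1032 z 0.091 push 10.6 rad -0.4 w 0.0199
34.2 [0.0013 0.0388 0.0297]
38.2 [-0.002   0.0436  0.021 ]
42.2 [-0.0019  0.045   0.018 ]
46.2 [-0.0018  0.0461  0.0148]
shift [0. 0. 0.] turn [ 0.011 -0.052  0.033]
```

>>> {"api": "send_rows", "payload": {
  "plan": [
    [[0, 0.013, 0.009], [0, -0.01, 0]],
    [[0, 0.026, 0.018], [0, -0.02, 0.01]],
    [[0.001, 0.039, 0.028], [0, -0.03, 0.02]],
    [[0.001, 0.039, 0.028], [0, -0.04, 0.02]],
    [[0.001, 0.039, 0.028], [0, -0.04, 0.02]]
  ]
}}

```text
time_s: 18.95
tcp_pos: [0.4835, 0.0515, 0.091]
eef_rot: [-135.0, 88.8, 38.9]
contact_force: [6.0, 10.5, -9.5]
gripper_width: 0.0202
```

>>> {"api": "send_rows", "payload": {
  "plan": [
    [[0, 0.014, 0.008], [0, 0, 0]],
    [[0, 0.028, 0.016], [0, 0, 0]],
    [[0, 0.042, 0.024], [0, 0, 0]],
    [[0, 0.042, 0.024], [0, 0, 0]],
    [[0, 0.042, 0.024], [0, 0, 0]]
  ]
}}

```text
time_s: 19.45
tcp_pos: [0.4808, 0.0475, 0.091]
eef_rot: [-134.8, 88.6, 39.1]
contact_force: [4.6, 9.2, -9.0]
gripper_width: 0.0203
```

>>> {"api": "send_rows", "payload": {
  "plan": [
    [[0, 0.014, 0.007], [0, 0, 0]],
    [[0, 0.028, 0.014], [0, 0, 0]],
    [[0, 0.042, 0.021], [0, 0, 0]],
    [[0, 0.042, 0.021], [0, 0, 0]],
    [[0, 0.042, 0.021], [0, 0, 0]]
  ]
}}

```text
time_s: 19.95
tcp_pos: [0.4781, 0.0428, 0.091]
eef_rot: [-134.5, 88.4, 39.4]
contact_force: [2.3, 7.7, -6.6]
gripper_width: 0.0202
```

>>> {"api": "send_rows", "payload": {
  "plan": [
    [[0, 0.014, 0.006], [0, 0, 0]],
    [[0, 0.028, 0.012], [0, 0, 0]],
    [[0, 0.042, 0.018], [0, 0, 0]],
    [[0, 0.042, 0.018], [0, 0, 0]],
    [[0, 0.042, 0.018], [0, 0, 0]]
  ]
}}

```text
time_s: 20.45
tcp_pos: [0.4752, 0.0376, 0.0909]
eef_rot: [-134.4, 88.3, 39.6]
contact_force: [1.6, 5.9, -5.9]
gripper_width: 0.0197
```

```bash
python3 lv.py 4 4; python3 -c "
from h import *
need(now()[1],ori(0,90,1))"
```

```text
ang 41.17 r 0.1029 z 0.0909 push 6.0 rad 1.2 w 0.0197
45.2 [0.0012 0.0429 0.0237]
49.2 [-0.0012  0.0468  0.0125]
53.2 [-0.0012  0.0476  0.0092]
57.2 [-0.0011  0.0481  0.0058]
shift [0. 0. 0.] turn [ 0.013 -0.026  0.027]
```

>>> {"api": "send_rows", "payload": {
  "plan": [
    [[0, 0.014, 0.007], [0, -0.01, 0]],
    [[0, 0.028, 0.014], [0, -0.02, 0.01]],
    [[0.001, 0.042, 0.021], [0, -0.02, 0.02]],
    [[0.001, 0.042, 0.021], [0, -0.02, 0.02]],
    [[0.001, 0.042, 0.021], [0, -0.02, 0.02]]
  ]
}}

```text
time_s: 20.95
tcp_pos: [0.4732, 0.0333, 0.0909]
eef_rot: [-135.4, 89.3, 38.6]
contact_force: [4.6, 7.0, -7.1]
gripper_width: 0.0196
```

>>> {"api": "send_rows", "payload": {
  "plan": [
    [[0, 0.015, 0.005], [0, 0, 0]],
    [[0, 0.03, 0.01], [0, 0, 0]],
    [[0, 0.046, 0.015], [0, 0, 0]],
    [[0, 0.046, 0.015], [0, 0, 0]],
    [[0, 0.046, 0.015], [0, 0, 0]]
  ]
}}

```text
time_s: 21.45
tcp_pos: [0.4715, 0.0288, 0.0909]
eef_rot: [-132.5, 89.1, 41.4]
contact_force: [2.3, 13.7, -7.9]
gripper_width: 0.0198
```

>>> {"api": "send_rows", "payload": {
  "plan": [
    [[0, 0.015, 0.004], [0, 0, 0]],
    [[0, 0.03, 0.009], [0, 0, 0]],
    [[0, 0.047, 0.013], [0, 0, 0]],
    [[0, 0.047, 0.013], [0, 0, 0]],
    [[0, 0.047, 0.013], [0, 0, 0]]
  ]
}}

```text
time_s: 21.95
tcp_pos: [0.4697, 0.0237, 0.0909]
eef_rot: [-130.7, 88.9, 43.3]
contact_force: [0.8, 11.0, -6.1]
gripper_width: 0.0199
```

```bash
python3 lv.py 4 4; python3 -c "
from h import *
need(now()[1],ori(0,90,1))"
```

```text
ang 49.52 r 0.1027 z 0.0909 push 10.7 rad 2.7 w 0.0199
53.5 [0.002  0.0455 0.0189]
57.5 [-0.0008  0.0482  0.0055]
61.5 [-0.0007  0.0484  0.0022]
65.5 [-0.0007  0.0485 -0.0012]
shift [0. 0. 0.] turn [ 0.013 -0.016  0.019]
```

>>> {"api": "send_rows", "payload": {
  "plan": [
    [[0, 0.015, 0.005], [0, 0, 0]],
    [[0, 0.03, 0.01], [0, -0.01, 0.01]],
    [[0.001, 0.046, 0.015], [0, -0.01, 0.02]],
    [[0.001, 0.046, 0.015], [0, -0.01, 0.02]],
    [[0.001, 0.046, 0.015], [0, -0.01, 0.02]]
  ]
}}

```text
time_s: 22.45
tcp_pos: [0.468, 0.0186, 0.0909]
eef_rot: [-168.9, 89.6, 5.1]
contact_force: [2.5, 8.5, -5.4]
gripper_width: 0.0202
```

>>> {"api": "send_rows", "payload": {
  "plan": [
    [[0, 0.015, 0.002], [0, 0, 0]],
    [[0, 0.03, 0.005], [0, 0, 0]],
    [[0, 0.047, 0.008], [0, 0, 0]],
    [[0, 0.047, 0.008], [0, 0, 0]],
    [[0, 0.047, 0.008], [0, 0, 0]]
  ]
}}

```text
time_s: 22.95
tcp_pos: [0.4666, 0.0125, 0.0909]
eef_rot: [-160.4, 89.5, 13.6]
contact_force: [2.2, 5.6, -5.4]
gripper_width: 0.02
```

>>> {"api": "send_rows", "payload": {
  "plan": [
    [[0, 0.015, 0.002], [0, 0, 0]],
    [[0, 0.03, 0.004], [0, 0, 0]],
    [[0, 0.047, 0.005], [0, 0, 0]],
    [[0, 0.047, 0.005], [0, 0, 0]],
    [[0, 0.047, 0.005], [0, 0, 0]]
  ]
}}

```text
time_s: 23.45
tcp_pos: [0.4656, 0.0068, 0.0908]
eef_rot: [-151.6, 89.4, 22.3]
contact_force: [-0.5, 9.6, -5.4]
gripper_width: 0.0198
```

```bash
python3 lv.py 4 4; python3 -c "
from h import *
need(now()[1],ori(0,90,1))"
```

```text
ang 59.22 r 0.1026 z 0.0908 push 9.4 rad 2.0 w 0.0198
63.2 [0.0018 0.048  0.0113]
67.2 [-0.0002  0.0484 -0.0027]
71.2 [-0.0002  0.0481 -0.006 ]
75.2 [-0.0002  0.0476 -0.0094]
shift [0. 0. 0.] turn [ 0.013 -0.012  0.007]
```

>>> {"api": "send_rows", "payload": {
  "plan": [
    [[0, 0.015, 0.002], [0, 0, 0]],
    [[0, 0.03, 0.004], [0, 0, 0]],
    [[0.001, 0.046, 0.006], [0, -0.01, 0.01]],
    [[0.001, 0.046, 0.006], [0, -0.01, 0.01]],
    [[0.001, 0.046, 0.006], [0, -0.01, 0.01]]
  ]
}}

```text
time_s: 23.95
tcp_pos: [0.4651, 0.002, 0.0908]
eef_rot: [-170.2, 89.8, 3.8]
contact_force: [-1.1, 12.5, -3.6]
gripper_width: 0.0198
```

>>> {"api": "send_rows", "payload": {
  "plan": [
    [[0, 0.015, 0], [0, 0, 0]],
    [[0, 0.03, 0], [0, 0, 0]],
    [[0, 0.046, 0], [0, 0, 0]],
    [[0, 0.046, 0], [0, 0, 0]],
    [[0, 0.046, 0], [0, 0, 0]]
  ]
}}

```text
time_s: 24.45
tcp_pos: [0.4646, -0.0034, 0.0908]
eef_rot: [-147.7, 89.7, 26.2]
contact_force: [-2.1, 10.7, -2.8]
gripper_width: 0.0198
```

>>> {"api": "send_rows", "payload": {
  "plan": [
    [[0, 0.015, 0], [0, 0, 0]],
    [[0, 0.03, -0.001], [0, 0, 0]],
    [[0, 0.045, -0.002], [0, 0, 0]],
    [[0, 0.045, -0.002], [0, 0, 0]],
    [[0, 0.045, -0.002], [0, 0, 0]]
  ]
}}

```text
time_s: 24.95
tcp_pos: [0.4644, -0.0091, 0.0908]
eef_rot: [-139.0, 89.6, 34.9]
contact_force: [-1.0, 8.1, -4.1]
gripper_width: 0.0198
```

```bash
python3 lv.py 2 4; python3 -c "
from h import *
need(now()[1],ori(0,90,1))"
```

```text
ang 68.16 r 0.1026 z 0.0908 push 8.1 rad 1.0 w 0.0198
70.2 [0.0019 0.0252 0.0078]
72.2 [-0.0001  0.0239 -0.0039]
74.2 [-0.0001  0.0238 -0.0047]
76.2 [-0.0001  0.0236 -0.0055]
shift [0. 0. 0.] turn [ 0.011 -0.007  0.006]
```

>>> {"api": "send_rows", "payload": {
  "plan": [
    [[0, 0.015, 0], [0, 0, 0]],
    [[0, 0.03, -0.001], [0, 0, 0]],
    [[0, 0.044, -0.003], [0, 0, 0]],
    [[0, 0.044, -0.003], [0, 0, 0]],
    [[0, 0.044, -0.003], [0, 0, 0]]
  ]
}}

```text
time_s: 25.45
tcp_pos: [0.4646, -0.015, 0.0908]
eef_rot: [-136.3, 89.5, 37.6]
contact_force: [-0.3, 5.4, -3.7]
gripper_width: 0.0198
```

>>> {"api": "send_rows", "payload": {
  "plan": [
    [[0, 0.01, 0], [0, 0, 0]],
    [[0, 0.02, -0.001], [0, 0, 0]],
    [[0, 0.03, -0.003], [0, 0, 0]],
    [[0, 0.03, -0.003], [0, 0, 0]],
    [[0, 0.03, -0.003], [0, 0, 0]]
  ]
}}

```text
time_s: 25.95
tcp_pos: [0.4648, -0.0186, 0.0908]
eef_rot: [-133.3, 89.4, 40.6]
contact_force: [0.0, 7.1, -3.7]
gripper_width: 0.0203
```

```bash
python3 lv.py 1 3
```

```text
ang 73.45 r 0.1026 z 0.0908 push 7.1 rad -0.7 w 0.0203
74.5 [0.0017 0.014  0.0079]
75.5 [-0.0001  0.0118 -0.0027]
76.5 [-0.0001  0.0118 -0.0029]
```

```bash
python3 - <<'E'
from h import *
c=r.capture("side"); save(c,"end.png",(200,120,440,320),3.3)
h=cv2.cvtColor(c["color"],cv2.COLOR_RGB2HSV)
red=((h[...,0]<8)|(h[...,0]>172))&(h[...,1]>140)&(h[...,2]>35)
k=cloud(c,red); k=k[(k[:,2]>.1)&(abs(k[:,0]-.63)<.04)&(abs(k[:,1])<.08)]
if len(k)>5:
    v=np.linalg.svd(k-k.mean(0),full_matrices=False)[2][0]; v*=np.sign(v[2]);d=k.mean(0)-O; print("red",len(k),d@SX,d@SY,d[2],"lean",np.degrees(np.arctan2(v@SY,v[2])))
E
python3 lv.py 1 1
```

```text
red 67 0.002280602267971187 -0.007208383768842229 0.18105072243312825 lean 16.371474613449454
ang 73.44 r 0.1026 z 0.0908 push 7.2 rad -0.9 w 0.0197
74.4 [0.0019 0.014  0.0081]
```

View pics/end.png

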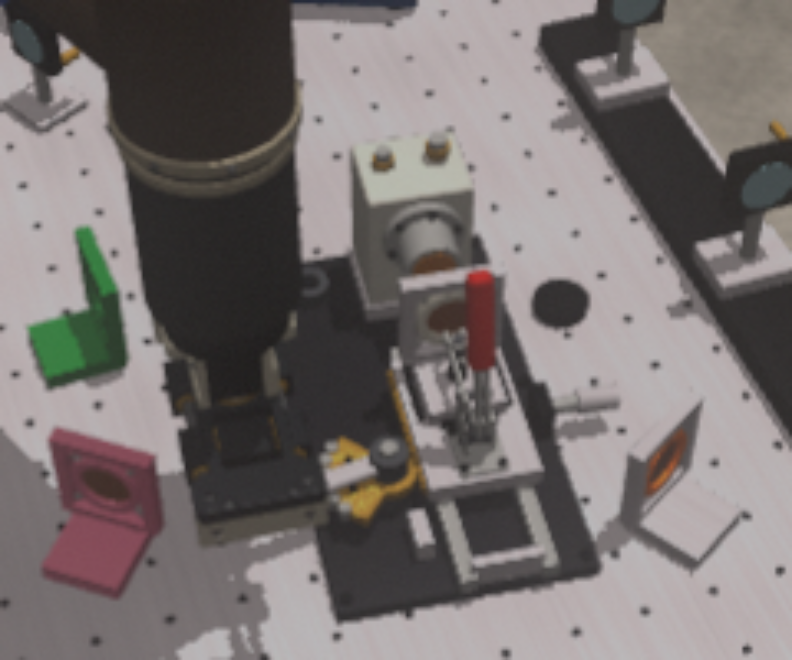

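```bash
python3 -c "
from h import *
print(r.close_job())"; python3 lv.py 1 0
```

```text
the job is handed in; nothing more can be done
None
the job is handed in; nothing more can be done
```

The clamp is locked and the slide is fed four clicks. I handed the job in at about 26 s with the gripper still holding the lever in the fourth click.

- **Clamp:** I carried the red handle over centre until it pressed against its stop at about 14 N. After release it stayed put. The camera put its lean at 14.6° before feeding and 16.4° after, against 13° nominal; I took this as locked within measurement noise.
- **Clicks:** The push jumped at about 30°, 45° and 59° of lever travel. An earlier jump near 15° is the gap before tooth one, so I did not count it.
- **Which tooth:** I told these apart by the 15° spacing and by reading the tooth angles off the picture. That puts tooth four at about 68° and tooth five at about 82°.
- **Hold:** The lever is held at 73.4°, just as the push started to rise again (5.4 N to 7.1 N). That is near the bottom of the fourth gap. I did not push on to feel the whole of that last jump, to stay clear of a fifth click.
- **Cross-check:** The carriage moved about 26 mm by camera, and the lever angle predicts 25.6 mm. The last picture showed the spare holder, lens cap, collar and the green and pink look-alikes where they had been. The driver, spanner and jar were outside that view.
- **Not checked:** After the hand-in no state could be read, so I could not confirm the one-second hold.

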